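# Check in the screw tube, then hold the harmonica cover over its comb

## Robot

A 7-joint arm with a two-finger parallel gripper is mounted at the origin on the work surface. World frame = base frame: x ahead of the robot, y to its left, z up, the work surface at z = 0. Lengths are in m, angles in rad, forces in N, time in s.
With the tool pointing down it reaches from about 0.375 to 0.925 m from the base axis. Payload 3.1 kg.
Tool frame: the origin (TCP) lies midway between the tips of the shut fingers; the grasp point (between the pads) lies 19 mm behind it; z points along the fingers, y is the line along which they close (so a half turn about z gives the same grasp; the last joint's range is limited). The gripper opens to 85 mm and grips with 20 to 120 N. Pads are 22 mm wide; open, the fingers measure 114 mm over their backs; the gripper's body (76 mm by 85 mm) begins 54 mm behind the grasp point. The pads swing forward as they close: fully open they stand 13 mm farther back than shut.
Start: joints at [1.007, 0.383, 0.044, 1.598, -0.018, 1.161, -0.05], TCP at [0.292, -0.581, 0.204] pointing down, gripper open.
Joint ranges: [-2.61, 2.61], [-0.41, 2.15], [-1.48, 1.57], [0, 2.5], [-1.57, 4.71], [0.05, 1.97], [-2.85, 2.85]. Speed limits (rad/s): [2.79, 2.79, 3.14, 3.14, 3.14, 3.14, 3.14].

## Interface

Orientations are given as a unit quaternion [x, y, z, w].
In Python, from workcell import monitor, grab_frame, bot gives the robot as it stands.
- The arm moves only by the shell command python3 -m creep 'ROWS' [FORCE]. ROWS is JSON, a list of rows, each a list of 3 entries, a list of its own where there are three numbers: the closure in counts, from 0 (fully open) to 255 (shut), then the shift along the tool's x, y, z in mm, then the turn about the tool's z in degrees. In form: [[grip, [dx, dy, dz], turn], ...]. A call has exactly 5 rows; each row is the pose to reach, as a shift and turn from the pose commanded when the call began, along the tool's axes at that moment; what a row does not reach only later rows make up. A row lasts 1/8 s, in which the tool goes at most 62.5 mm and 10.7 degrees, less where a joint would pass 70% of its speed; a pose out of reach is approached as far as the arm can. A call with a gripper value outside its range is refused whole. The fingers move at their own pace and stop on an object; FORCE is the grip in N (left out, the last holds). Time passes only in rows, so rows that repeat a pose let the fingers close, or fill a call up. It gives the time, the measured TCP pose, the force, the opening and the grip force at its end, in the units of the state.
- monitor.get_obs(): the state, without advancing time (a new reading comes with each control period).
- grab_frame(name): name is "scene" or "top" or "wrist"; returns a dict with "img" (480x640x3 uint8, red, green, blue), "intrinsics" (3x3 intrinsics, pixels), "extrinsics" (4x4, takes a point from camera to world coordinates); the wrist camera has in their place "mount" (4x4, takes a point from camera to tool coordinates, whose origin is the TCP and whose axes are the flange's). Camera axes: x right, y down, z forward; pixel columns grow to the right and rows downward; lengths in m; the calibration is good to about 2 mm. A picture is of the moment at which its call begins: read the wrist's pose just before it. There is no depth.
- bot.finish_job(): hands the job in; it is judged then, once.
The state is a dict: "clock": time; "joint_positions": joint angles; "joint_velocities": joint speeds; "joint_torque": joint torques, N m; "eef_pos": TCP position; "tcp_rot": TCP orientation; "force": force on the tool from outside, world axes, zero at the start; "wrist_torque": the same for the moment, N m; "finger_gap": opening from 0.0 (shut) to 1.0 (fully open); "grasp_force": force on a finger pad.
Only numpy, scipy, OpenCV 4.12 (cv2) and the standard library are available. Lean on these libraries where they do the work, as an engineer would, in place of code of your own. Each camera call takes 0.05 s, during which the arm holds its last target. There are 200 camera calls.

## Task

Turn the white screw tube in its socket so that its orange mark faces the reader's red window, and let go of it, standing in the socket. Then take the steel cover plate off its maple rest and hold it level over the red comb, about 20 mm above and not touching it, with its two end holes straight over the comb's two threaded holes (either way round), ready for the screws; finish while still holding it there. Leave the reed-plate stand, the file and the spare comb alone.

Things in the scene. Friction and masses are not known exactly. Their poses are not given: they have to be found in the camera images.
- tube: Loose screw tube, 40 mm diameter, 70 mm tall, white, black cap. Origin: centre of its underside; +x points from its axis to the orange mark (12 mm wide, on the side); an orange stripe on the cap runs from the centre to that side. Stands loose in a shallow socket, underside 6 mm, top 76 mm above the counter. The mark starts 50 to 180 degrees away from the reader, to either side.
- tube_mark (a point): Point in the middle of the orange mark on the tube's side wall, 20 mm out from the tube's axis, 34 mm above its underside.
- reader: Fixed mark reader: grey base 150 x 70 x 6 mm, origin at the centre of its underside. A black block (36 x 60 mm, top 44 mm above the counter) stands 55 mm along its +x, its red window on the -x face. The tube's round socket (45 mm bore, rim 8 mm above the base) is centred 30 mm along its -x.
- reader_window (a point): Centre of the reader's red window, 26 mm above the counter, 67 mm from the socket's centre.
- cover: Loose steel harmonica cover plate, 150 mm (x) by 26 mm (y), about 70 g. Origin: centre of its underside, z up. Raised middle 104 mm long with flat upright sides 26 mm apart, 11 mm high, to grip across y (18 mm wide crown up to 14 mm). Ears at both ends, 2 mm thick, each with a 7 mm hole. Starts right way up, underside 32 mm above the counter, along the rest within 0.15 rad.
- cover_hole_a (a point): Centre of one ear hole at the cover's underside, 65 mm along the cover's +x.
- cover_hole_b (a point): Centre of the other ear hole at the cover's underside, 65 mm along the cover's -x.
- cover_rest: Fixed maple rest: base 130 x 60 x 6 mm with a rib 80 mm long (x), 14 mm wide (y), its top 32 mm above the counter. The cover overhangs the rib on all sides, so fingers can pass down beside it. Origin: centre of the base's underside.
- comb_block: Fixed squat steel bench block 170 x 60 x 25 mm, origin at the centre of its underside, with a red comb fixed along its top, 150 mm (x) by 26 mm (y), 8 mm thick: the comb's flat top is 33 mm above the counter. Two small brass clamps (30 x 8 mm, tops 31 mm above the counter) flank the comb at mid-length.
- comb_hole_a (a point): Mouth of one threaded hole (5 mm) in the comb's top, 65 mm along the block's +x.
- comb_hole_b (a point): Mouth of the other threaded hole in the comb's top, 65 mm along the block's -x.
- plate_stand: Bystander: maple stand 80 x 120 x 22 mm with three brass reed plates upright in it, 48 mm tall in all. Origin: centre of its underside.
- file: Bystander: flat nickel tuning file with wooden handle, 180 mm long along its x, 14 mm high. Origin near its middle, on the counter.
- spare_comb: Bystander: spare wooden comb 100 x 26 x 7 mm, lying flat. Origin: centre of its underside.
Things that resemble listed ones, but are neither listed nor needed, are in the scene too. There is more than one size of the tube; the job needs the middle-sized.

How it is judged:
On the way, in this order (a step that is already met when the one before it is completed fails the run):
1. the tube stands in its socket, let go, with its mark facing the reader's window (y of reader_window in the frame of tube between -0.024 and 0.024 m and x of reader_window in the frame of tube above 0.03 m and angle between tube's own z axis and vertical below 0.12 rad and z of tube in the frame of reader below 0.011 m and contact force between the fingers and tube below 0.05 N), for 0.2 s.
2. the cover is gripped and lifted off its rest (height (world z) of cover above 0.045 m and contact force between the fingers and cover above 0.5 N), for 0.1 s.
At the end, for the whole second after the job is handed in: Cover held still by the fingers, level within 7 degrees, 8 to 35 mm above the comb, touching nothing else, each hole within 4 mm sideways of a threaded hole; gripper clear of the block; tube released, standing in its socket, mark facing the window within 20 degrees (all of step 1 and ((horizontal distance between cover_hole_a and comb_hole_a below 0.004 m and horizontal distance between cover_hole_b and comb_hole_b below 0.004 m) or (horizontal distance between cover_hole_a and comb_hole_b below 0.004 m and horizontal distance between cover_hole_b and comb_hole_a below 0.004 m)) and z of cover_hole_a in the frame of comb_hole_a between 0.008 and 0.035 m and z of cover_hole_b in the frame of comb_hole_a between 0.008 and 0.035 m and angle between cover's own z axis and vertical below 0.12 rad and contact force between the fingers and cover above 0.5 N and contact force between cover and comb_block below 0.05 N and contact force between each of the arm, the fingers and comb_block below 0.5 N and linear speed of cover below 0.02 m/s); the arm keeps its last pose, push and grip.
It fails at once if the maple stand with reed plates is moved by more than 20 mm (distance of plate_stand from where it was at the start of the episode above 0.02 m).
It fails at once if the tuning file is moved by more than 20 mm (distance of file from where it was at the start of the episode above 0.02 m).
It fails at once if the spare wooden comb is moved by more than 20 mm (distance of spare_comb from where it was at the start of the episode above 0.02 m).
It fails at once if the cover knocks against the comb or its block (contact force between cover and comb_block above 1.5 N).
It fails at once if the tube is tipped over or pulled far out of its socket (angle between tube's own z axis and vertical above 0.5 rad or horizontal distance between tube and reader_window above 0.11 m).
It also fails if it takes over 50 s, if anything falls off the work surface, if the arm or the gripper's body presses on something with over 40 N, if the wrist force passes 120 N, or if a joint passes its speed limit or range.

## Working session

There is one attempt and no reset: what is moved stays moved. The work goes in short steps, Python scripts to look and compute and a shell command to move; the robot and the scene stay as the last step left them, time stands still between calls to the robot, and variables do not carry over. Pictures are saved under pics/ and viewed, at most 11 in all, crops included, and the job is handed in when it is done.

```bash
mkdir -p pics; ls
python3 - <<'E'
from workcell import monitor, grab_frame
import cv2, json, numpy as np
o=monitor.get_obs(); print({k:np.round(v,3).tolist() for k,v in o.items()})
for n in ["scene","top","wrist"]:
    f=grab_frame(n); cv2.imwrite(f"pics/{n}0.png",f["img"][:,:,::-1])
    for k in f:
        if k!="img": print(n,k,np.round(f[k],4).tolist())
E
```

```text
pics
{'clock': 0.0, 'joint_positions': [1.007, 0.384, 0.044, 1.6, -0.018, 1.161, -0.05], 'joint_velocities': [-0.0, 0.001, -0.0, -0.001, 0.002, -0.001, 0.0], 'joint_torque': [-0.001, -43.346, 1.024, -24.951, 0.011, 0.011, 0.0], 'eef_pos': [0.291, -0.58, 0.202], 'tcp_rot': [0.973, 0.231, -0.0, -0.001], 'force': [-0.248, 0.417, -0.317], 'wrist_torque': [-0.011, 0.005, -0.013], 'grasp_force': 0.0, 'finger_gap': 1.004}
scene intrinsics [[536.3277, 0.0, 319.204], [0.0, 536.3277, 245.9551], [0.0, 0.0, 1.0]]
scene extrinsics [[-0.4868, 0.5777, -0.6552, 1.2282], [0.8734, 0.307, -0.3781, 0.393], [-0.0173, -0.7563, -0.654, 0.7444], [0.0, 0.0, 0.0, 1.0]]
top intrinsics [[547.6255, 0.0, 316.6494], [0.0, 547.6255, 241.899], [0.0, 0.0, 1.0]]
top extrinsics [[0.0112, -0.9837, 0.1796, 0.3737], [-0.9999, -0.0099, 0.0079, -0.0116], [-0.006, -0.1797, -0.9837, 1.0894], [0.0, 0.0, 0.0, 1.0]]
wrist intrinsics [[407.0181, 0.0, 314.3634], [0.0, 407.0181, 238.7793], [0.0, 0.0, 1.0]]
wrist mount [[0.0004, -0.9646, -0.2637, 0.0654], [1.0, 0.0003, 0.0006, 0.0003], [-0.0005, -0.2637, 0.9646, -0.1693], [0.0, 0.0, 0.0, 1.0]]
```

View pics/top0.png

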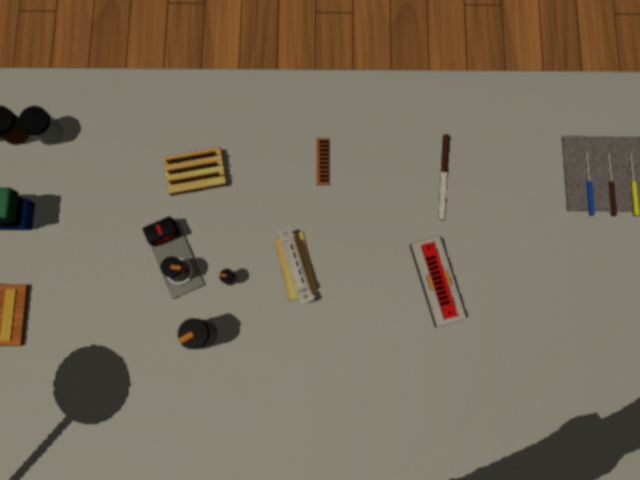

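View pics/scene0.png

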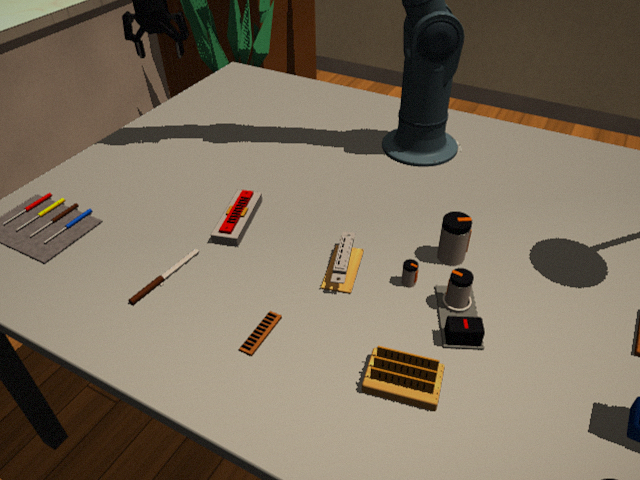

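Top view: the middle tube stands in the reader socket at about (177,268), with its stripe pointing left. The reader block is at (161,231), the cover at (296,266) and the comb at (438,281). The bigger tube (195,333) and the smaller one (228,277) are decoys; the scene view agrees.

```bash
cat > h.py <<'E'
import numpy as np, cv2
from workcell import monitor, grab_frame
from scipy.spatial.transform import Rotation as R
def view(n):
    o=monitor.get_obs(); f=grab_frame(n); T=f.get("extrinsics")
    if T is None:
        M=np.eye(4); M[:3,:3]=R.from_quat(o["tcp_rot"]).as_matrix(); M[:3,3]=o["eef_pos"]; T=M@f["mount"]
    return f["img"],np.array(f["intrinsics"]),np.array(T),o
def ray(uv,K,T,z):
    uv=np.atleast_2d(np.asarray(uv,float)); d=np.c_[uv,np.ones(len(uv))]@np.linalg.inv(K).T@T[:3,:3].T
    return T[:3,3]+d*((z-T[2,3])/d[:,2])[:,None]
def proj(P,K,T):
    c=(np.atleast_2d(P)-T[:3,3])@T[:3,:3]; q=c@K.T; return q[:,:2]/q[:,2:]
def blobs(m,amin=15):
    n,l,s,c=cv2.connectedComponentsWithStats(m.astype(np.uint8)); return [(c[i],s[i],l==i) for i in range(1,n) if s[i,4]>=amin]
def hsv(img): return cv2.cvtColor(img,cv2.COLOR_RGB2HSV)
def yaw(o):  # direction of tool x and y in world, degrees
    m=R.from_quat(o["tcp_rot"]).as_matrix(); return [round(float(np.degrees(np.arctan2(m[1,i],m[0,i]))),2) for i in (0,1)]
def totool(dw,o): return np.round(1000*R.from_quat(o["tcp_rot"]).as_matrix().T@dw,1)
def msk(img,h0,h1,s=120,v=60):
    H=hsv(img); return (H[...,0]>=h0)&(H[...,0]<=h1)&(H[...,1]>=s)&(H[...,2]>=v)
E
python3 - <<'E'
from h import *
img,K,T,o=view("top")
print("yaw",yaw(o),o["eef_pos"])
H=hsv(img)
red=msk(img,0,5,180,90)|msk(img,175,180,180,90)
for nm,m,z in [("red",red,.033),("orange",msk(img,7,16,170,120),.077)]:
    for c,s,l in blobs(m,8):
        if 100<c[0]<480 and c[1]>120:
            r=cv2.minAreaRect(np.argwhere(l)[:,::-1].astype(np.float32)); print(nm,c.round(1),s[4],np.round(r[1],1),ray(c,K,T,z)[0].round(4),ray(cv2.boxPoints(r),K,T,z)[:,:2].round(3).tolist())
dark=(H[...,2]<45)
for c,s,l in blobs(dark,40):
    if 100<c[0]<250 and 200<c[1]<360: print("dark",c.round(1),s,ray(c,K,T,.076)[0].round(4))
for p,z in [((287,232),.045),((308,299),.045),((177,269),.076),((160,228),.044)]: print(p,ray(p,K,T,z)[0].round(4))
cv2.imwrite("pics/crop0.png",cv2.resize(img[200:360,130:330],None,fx=4,fy=3.75,interpolation=cv2.INTER_NEAREST)[:,:,::-1])
E
```

```text
yaw [26.69, -63.31] [ 0.29158567 -0.58002622  0.20276981]
red [158.5 229. ] 34 [9.2 3.5] [0.5893 0.3092 0.033 ] [[0.597, 0.316], [0.599, 0.309], [0.582, 0.303], [0.579, 0.309]]
red [439.7 280.2] 697 [76.5 13. ] [ 0.4937 -0.2419  0.033 ] [[0.561, -0.208], [0.57, -0.232], [0.428, -0.272], [0.421, -0.249]]
orange [318.2 181. ] 8 [5. 1.] [ 0.6773 -0.0052  0.077 ] [[0.683, -0.005], [0.683, -0.007], [0.673, -0.007], [0.673, -0.005]]
orange [175.1 267. ] 24 [2. 8.] [0.5083 0.2602 0.077 ] [[0.51, 0.268], [0.51, 0.253], [0.506, 0.253], [0.506, 0.268]]
orange [446.1 277.8] 34 [14.8  2.5] [ 0.4933 -0.2443  0.077 ] [[0.506, -0.239], [0.507, -0.243], [0.481, -0.25], [0.48, -0.246]]
orange [221.6 274.6] 8 [4. 1.] [0.4949 0.1727 0.077 ] [[0.494, 0.176], [0.496, 0.176], [0.496, 0.168], [0.494, 0.168]]
orange [431.4 281.7] 17 [12.6  1.5] [ 0.4857 -0.2167  0.077 ] [[0.496, -0.212], [0.497, -0.214], [0.475, -0.222], [0.474, -0.219]]
orange [185.8 336.8] 65 [ 4.8 13.4] [0.3802 0.2332 0.077 ] [[0.378, 0.246], [0.39, 0.226], [0.383, 0.221], [0.37, 0.241]]
dark [163.9 231. ] [144 218  41  28 639] [0.5767 0.2857 0.076 ]
dark [175.1 268.1] [161 257  29  22 401] [0.5063 0.2604 0.076 ]
dark [194.9 267.5] [189 259  12  18 119] [0.5079 0.2234 0.076 ]
dark [229.7 276.8] [221 270  17  14 150] [0.4911 0.1577 0.076 ]
dark [199.8 332.8] [179 319  40  29 800] [0.3877 0.2083 0.076 ]
(287, 232) [0.5834 0.0547 0.045 ]
(308, 299) [0.4538 0.012  0.045 ]
(177, 269) [0.5047 0.2567 0.076 ]
(160, 228) [0.5891 0.3031 0.044 ]
```

```bash
python3 -m creep '[[0,[42,-47,0],0],[0,[84,-94,0],0],[0,[126,-141,0],0],[0,[168,-188,0],0],[0,[210,-235,0],0]]' 40; python3 -m creep '[[0,[42,-47,0],0],[0,[84,-94,0],0],[0,[126,-141,0],0],[0,[168,-188,0],0],[0,[210,-235,0],0]]'; python3 -m creep '[[0,[42,-47,0],0],[0,[84,-94,0],0],[0,[126,-141,0],0],[0,[148,-181,0],0],[0,[148,-181,0],0]]';  python3 -m creep '[[0,[0,0,0],-10],[0,[0,0,0],-20],[0,[0,0,0],-30],[0,[0,0,0],-40],[0,[0,0,0],-50]]'; python3 -m creep '[[0,[0,0,0],-10],[0,[0,0,0],-20],[0,[0,0,0],-30],[0,[0,0,0],-40],[0,[0,0,0],-50]]'
python3 - <<'E'
from h import *
img,K,T,o=view("wrist")
print("yaw",yaw(o),o["eef_pos"],o["joint_positions"],o["clock"])
cv2.imwrite("pics/w1.png",img[:,:,::-1])
E
```

```text
clock: 0.82
eef_pos: [0.3736, -0.2769, 0.2039]
tcp_rot: [0.973, 0.231, 0.0, 0.0]
force: [1.1, 1.0, 0.3]
finger_gap: 0.996
grasp_force: 0.0
clock: 1.45
eef_pos: [0.455, 0.0244, 0.2041]
tcp_rot: [0.973, 0.231, 0.0, 0.0]
force: [1.2, -0.4, 0.8]
finger_gap: 0.999
grasp_force: 0.0
clock: 2.08
eef_pos: [0.5038, 0.2571, 0.2041]
tcp_rot: [0.972, 0.235, 0.0, -0.002]
force: [-1.0, -0.2, -0.7]
finger_gap: 0.999
grasp_force: 0.0
clock: 2.7
eef_pos: [0.5058, 0.2489, 0.2035]
tcp_rot: [0.783, 0.622, -0.001, 0.001]
force: [-0.0, 0.5, -0.1]
finger_gap: 1.002
grasp_force: 0.0
clock: 3.32
eef_pos: [0.5059, 0.2489, 0.2035]
tcp_rot: [0.447, 0.895, -0.001, 0.0]
force: [-0.3, 0.4, -0.6]
finger_gap: 1.001
grasp_force: 0.0
yaw [126.9, 36.9] [0.50585368 0.2488678  0.20346207] [ 0.25552789  0.36673597 -0.94482224  1.77252419  0.32271955  1.16851494
 -0.14280089] 3.325
```

View pics/w1.png

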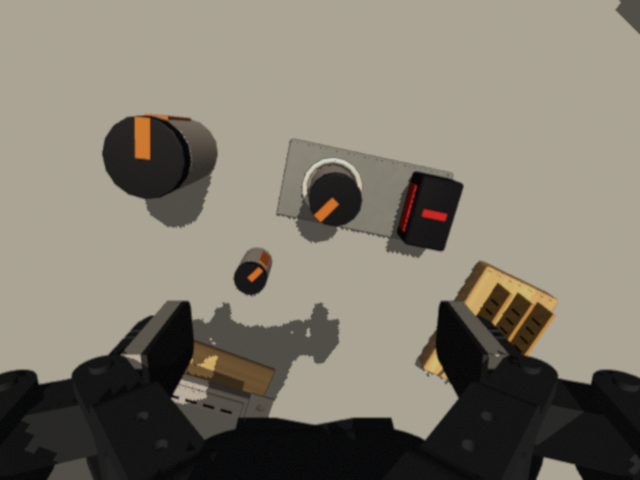

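Wrist view: the middle tube's cap is at (335,199), with its stripe running lower-left to (326,210). The reader window is at (410,208), to the right of the tube.

```bash
cat > meas.py <<'E'
from h import *
def meas(tag,guess=(0.507,0.258)):
    img,K,T,o=view("wrist"); H=hsv(img); cv2.imwrite(f"pics/{tag}.png",img[:,:,::-1])
    g=proj([*guess,.076],K,T)[0]
    dark=(H[...,2]<50)|msk(img,7,18,150,90)
    cap=min(blobs(dark,300),key=lambda b:np.hypot(*(b[0]-g)))
    pts=max(cv2.findContours(cap[2].astype(np.uint8),0,1)[0],key=len)
    P=ray(pts[:,0],K,T,.076)[:,:2]; (cx,cy),r=cv2.minEnclosingCircle(P.astype(np.float32)*1000)
    om=min(blobs(msk(img,7,18,150,90),20),key=lambda b:np.hypot(*(b[0]-cap[0])))
    q=ray(om[0],K,T,.076)[0,:2]*1000-[cx,cy]
    a=np.degrees(np.arctan2(q[1],q[0]))
    print("cap",round(cx,1),round(cy,1),"r",round(r,1),"stripe off",q.round(1),"mark deg",a.round(1))
    red=msk(img,0,6,150,60)|msk(img,174,180,150,60)
    for c,s,l in blobs(red,30):
        if np.hypot(*(c-g))<250: print("red",c.round(),s[4],"z26",ray(c,K,T,.026)[0,:2].round(4),"z44",ray(c,K,T,.044)[0,:2].round(4))
    print("tcp",o["eef_pos"].round(4),"yaw",yaw(o),"clock",o["clock"])
    return img,K,T,o
E
python3 - <<'E'
from meas import *
img,K,T,o=meas("w2")
# base: grey on beige counter
H=hsv(img); print(H[215,370],H[300,400],H[165,165])
# socket ring white
w=(H[...,2]>190)&(H[...,1]<40)
for c,s,l in blobs(w,40): print("white",c.round(),s)
E
```

```text
cap 507.3 268.9 r 19.7 stripe off [-0.4 -9.7] mark deg -92.3
red [409. 207.] 247 z26 [0.5695 0.2971] z44 [0.5641 0.2973]
red [434. 215.] 250 z26 [0.5917 0.3049] z44 [0.5851 0.3047]
tcp [0.5059 0.2488 0.2033] yaw [127.1, 37.1] clock 3.375
[ 23  34 129] [ 22  33 170] [15 30 34]
white [327. 170.] [303 159  57  36 211]
```

```bash
python3 -m creep '[[0,[15,13,0],10],[0,[15,13,0],20],[0,[15,13,0],30],[0,[15,13,0],40],[0,[15,13,0],50]]' 25
python3 -c "
from meas import *
meas('w3',(.507,.269))"
```

```text
clock: 4.05
eef_pos: [0.5072, 0.2695, 0.2037]
tcp_rot: [0.787, 0.616, -0.0, 0.0]
force: [0.2, 0.3, 0.3]
finger_gap: 1.003
grasp_force: 0.0
cap 508.7 269.5 r 20.3 stripe off [ -1.8 -10. ] mark deg -100.0
red [401. 144.] 273 z26 [0.5887 0.3032] z44 [0.5852 0.3047]
red [379. 158.] 184 z26 [0.5687 0.2966] z44 [0.5663 0.2985]
tcp [0.5072 0.2695 0.2037] yaw [76.1, -13.9] clock 4.05
```

```bash
python3 -m creep '[[0,[0,1,40],0],[0,[0,1,80],0],[0,[0,1,110],0],[0,[0,1,140],0],[0,[0,1,163],0]]'; python3 -m creep '[[120,[0,0,0],0],[150,[0,0,0],0],[255,[0,0,0],0],[255,[0,0,0],0],[255,[0,0,0],0]]' 25
```

```text
clock: 4.72
eef_pos: [0.5079, 0.2692, 0.0394]
tcp_rot: [0.785, 0.62, -0.001, 0.0]
force: [-0.1, -0.7, 0.4]
finger_gap: 1.003
grasp_force: 0.0
clock: 5.35
eef_pos: [0.5095, 0.2713, 0.0425]
tcp_rot: [0.784, 0.62, 0.002, 0.0]
force: [0.3, 0.3, 6.2]
finger_gap: 0.442
grasp_force: 25.3
```

```bash
python3 -m creep '[[255,[0,0,0],-8],[255,[0,0,0],-16],[255,[0,0,0],-24],[255,[0,0,0],-32],[255,[0,0,0],-40]]'; python3 -m creep '[[255,[0,0,0],-8],[255,[0,0,0],-16],[255,[0,0,0],-24],[255,[0,0,0],-32],[255,[0,0,0],-40]]'; python3 -m creep '[[255,[0,0,0],-8],[255,[0,0,0],-16],[255,[0,0,0],-24],[255,[0,0,0],-32],[255,[0,0,0],-40]]'
python3 -c "
from meas import *
meas('w4',(.507,.269))"
```

```text
clock: 5.98
eef_pos: [0.5082, 0.2722, 0.0425]
tcp_rot: [0.523, 0.853, 0.001, -0.0]
force: [-1.7, 0.3, 6.3]
finger_gap: 0.446
grasp_force: 25.4
clock: 6.6
eef_pos: [0.5085, 0.2714, 0.0425]
tcp_rot: [0.2, 0.98, 0.0, 0.001]
force: [-1.1, -0.4, 6.8]
finger_gap: 0.446
grasp_force: 25.4
clock: 7.22
eef_pos: [0.5093, 0.2711, 0.0425]
tcp_rot: [-0.147, 0.989, 0.0, 0.001]
force: [-0.5, 0.7, 6.5]
finger_gap: 0.446
grasp_force: 25.4
cap 577.8 293.5 r 131.7 stripe off [-59.4 -19.4] mark deg -161.9
red [330. 388.] 1840 z26 [0.5685 0.297 ] z44 [0.5564 0.2925]
tcp [0.5093 0.2711 0.0425] yaw [-163.07, 106.93] clock 7.225
```

View pics/w4.png

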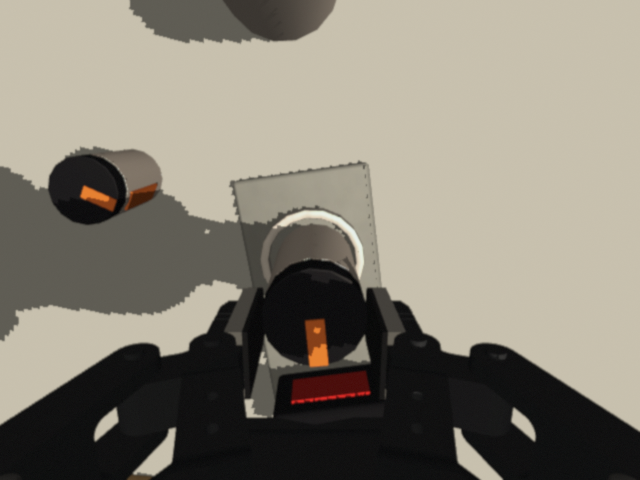

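Picture w4: the cap is at (315,310) and its stripe points down to the red window at (330,388), nearly aligned. Release, rise, and check.

```bash
python3 -m creep '[[110,[0,0,0],0],[70,[0,0,0],0],[20,[0,0,0],0],[0,[0,0,0],0],[0,[0,0,0],0]]'; python3 -m creep '[[0,[0,0,-20],0],[0,[0,0,-60],0],[0,[0,0,-110],0],[0,[0,0,-160],0],[0,[0,0,-160],0]]'
python3 -c "
from meas import *
meas('w5',(.507,.269))"
```

```text
clock: 7.9
eef_pos: [0.508, 0.2704, 0.0408]
tcp_rot: [-0.145, 0.989, -0.0, -0.0]
force: [1.0, -0.1, 0.2]
finger_gap: 0.998
grasp_force: 0.0
clock: 8.52
eef_pos: [0.5104, 0.2738, 0.2073]
tcp_rot: [-0.145, 0.989, 0.002, 0.005]
force: [0.3, -0.2, -1.1]
finger_gap: 1.001
grasp_force: 0.0
cap 508.0 270.2 r 20.2 stripe off [9.8 3.9] mark deg 22.0
red [320. 275.] 182 z26 [0.5706 0.2975] z44 [0.5641 0.2952]
red [324. 299.] 196 z26 [0.5926 0.3075] z44 [0.585  0.3047]
tcp [0.5104 0.2738 0.2073] yaw [-163.27, 106.73] clock 8.525
```

```bash
python3 -m creep '[[0,[15,-58,0],0],[0,[30,-116,0],0],[0,[45,-174,0],0],[0,[61,-232,0],0],[0,[61,-232,0],0]]' 40; python3 -m creep '[[0,[0,0,0],0],[0,[0,0,0],0],[0,[0,0,0],0],[0,[0,0,0],0],[0,[0,0,0],0]]'
python3 - <<'E'
from h import *
img,K,T,o=view("wrist"); cv2.imwrite("pics/w6.png",img[:,:,::-1])
print(yaw(o),o["eef_pos"],o["joint_positions"],o["clock"])
E
```

```text
clock: 9.2
eef_pos: [0.516, 0.0222, 0.1988]
tcp_rot: [-0.138, 0.99, -0.001, -0.002]
force: [0.4, -0.9, 0.2]
finger_gap: 1.001
grasp_force: 0.0
clock: 9.82
eef_pos: [0.5163, 0.0313, 0.2009]
tcp_rot: [-0.146, 0.989, 0.0, 0.0]
force: [0.6, -0.1, 0.0]
finger_gap: 1.001
grasp_force: 0.0
[-163.24, 106.76] [0.51625405 0.03130075 0.20092719] [ 1.00554059  0.50084943 -1.4069036   1.87329565  0.52708463  1.22793117
  1.29120668] 9.825
```

View pics/w6.png

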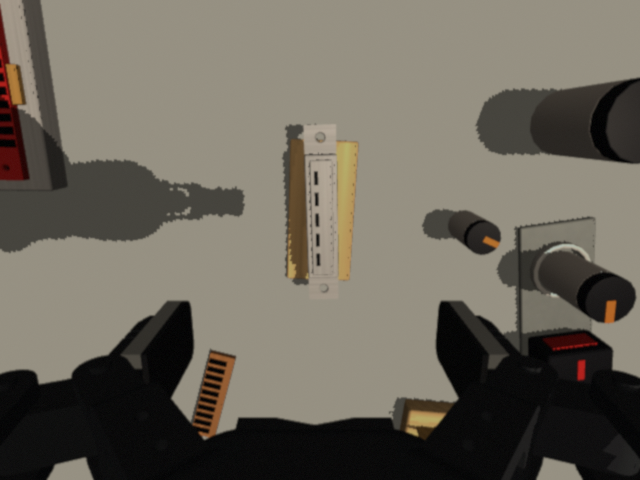

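Picture w6: the cover runs vertically, with ear holes at about (320,137) and (323,288), on the yellow rest.

```bash
cat > holes.py <<'E'
from h import *
def hole(img,uv,r=10,dbg=False):
    u,v=np.round(uv).astype(int); c=cv2.cvtColor(img,cv2.COLOR_RGB2GRAY)[v-r:v+r+1,u-r:u+r+1].astype(float)
    w=np.clip(np.median(c)-12-c,0,None)
    b=[x for x in blobs(w>0,4)]; yy,xx=np.mgrid[-r:r+1,-r:r+1]
    k=min(b,key=lambda x:np.hypot(*(x[0]-r))); m=w*k[2]
    return np.array([(xx*m).sum(),(yy*m).sum()])/m.sum()+[u,v],k[1][4]
E
python3 - <<'E'
from holes import *
img,K,T,o=view("wrist"); P=[]
for uv in [(320,137),(323,288)]:
    c,a=hole(img,uv); p=ray(c,K,T,.034)[0]; P.append(p); print(c.round(1),a,p.round(4))
P=np.array(P); d=P[0]-P[1]; m=P.mean(0)
print("len",np.linalg.norm(d),"ang",np.degrees(np.arctan2(d[1],d[0])),"mid",m.round(4),"yaw",yaw(o))
print("tool shift to mid",totool(m-o["eef_pos"],o))
E
```

```text
[320.2 138.1] 106 [0.4579 0.0177 0.034 ]
[325.3 289.4] 41 [0.5811 0.0599 0.034 ]
len 0.13021332497685612 ang -161.0504542422695 mid [0.5195 0.0388 0.034 ] yaw [-163.27, 106.73]
tool shift to mid [ -5.3   6.5 166.9]
```

```bash
python3 -m creep '[[0,[-5,6.5,30],-2.2],[0,[-5,6.5,75],-2.2],[0,[-5,6.5,120],-2.2],[0,[-5,6.5,155],-2.2],[0,[-5,6.5,185],-2.2]]' 40; python3 -m creep '[[120,[0,0,0],0],[160,[0,0,0],0],[255,[0,0,0],0],[255,[0,0,0],0],[255,[0,0,0],0]]' 40;  python3 -m creep '[[255,[0,0,0],0],[255,[0,0,-10],0],[255,[0,0,-25],0],[255,[0,0,-40],0],[255,[0,0,-60],0]]'
python3 - <<'E'
from h import *
img,K,T,o=view("wrist"); cv2.imwrite("pics/w7.png",img[:,:,::-1])
print(yaw(o),o["eef_pos"],o["joint_positions"],o["clock"])
E
```

```text
clock: 10.55
eef_pos: [0.5189, 0.0381, 0.0143]
tcp_rot: [-0.164, 0.986, 0.0, -0.0]
force: [1.0, -0.2, 1.1]
finger_gap: 1.003
grasp_force: 0.0
clock: 11.18
eef_pos: [0.5204, 0.0385, 0.0173]
tcp_rot: [-0.164, 0.986, -0.0, 0.001]
force: [-1.3, -0.1, 5.6]
finger_gap: 0.182
grasp_force: 39.2
clock: 11.8
eef_pos: [0.519, 0.0383, 0.077]
tcp_rot: [-0.164, 0.986, -0.0, -0.0]
force: [-0.2, 0.5, -0.6]
finger_gap: 0.179
grasp_force: 39.0
[-161.1, 108.9] [0.51899609 0.03830259 0.07703632] [ 0.82957134  0.6386616  -1.21182259  1.97046268  0.70327576  1.04126624
  1.19171269] 11.8
```

View pics/w7.png

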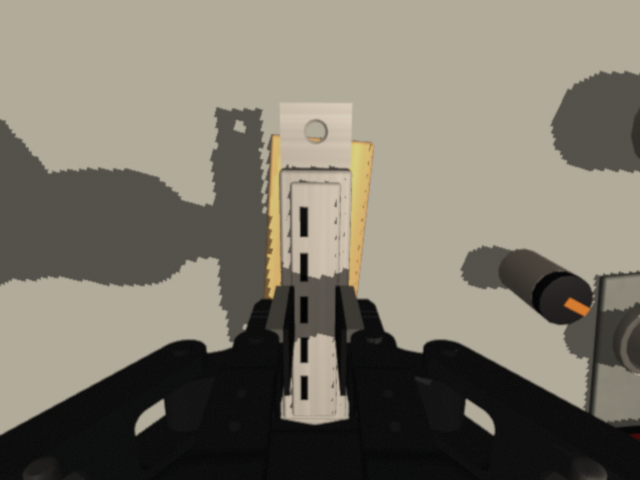

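Run:
```python
import cv2
a=cv2.imread("pics/w7.png")[250:430,220:410]; a=cv2.convertScaleAbs(a,alpha=1.6,beta=25)
cv2.imwrite("pics/w7c.png",cv2.resize(a,(627,594),interpolation=cv2.INTER_CUBIC))
```

```text
(no output)
```

View pics/w7c.png

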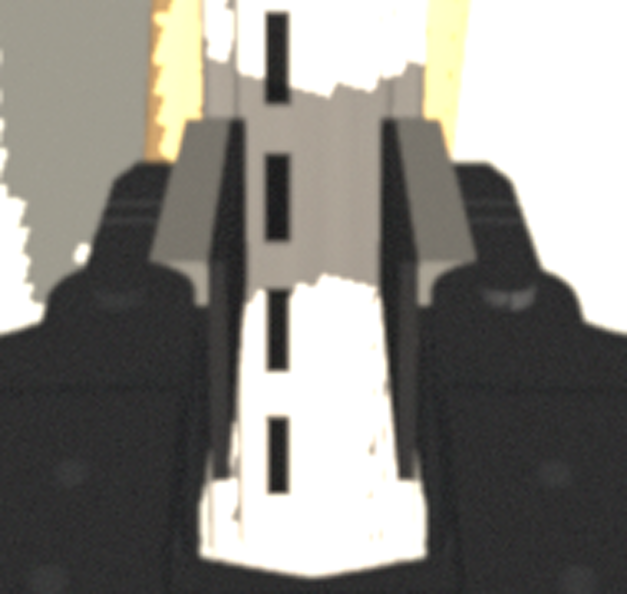

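The crop shows the cover held squarely between the pads. Next: carry it to a viewing position beside the comb.

```bash
python3 -m creep '[[255,[0,0,-30],0],[255,[0,0,-70],0],[255,[10,-20,-100],0],[255,[30,-60,-133],0],[255,[45,-100,-133],0]]' 60; python3 -m creep '[[255,[12,-25,0],0],[255,[30,-60,0],0],[255,[48,-95,0],0],[255,[48,-95,0],0],[255,[48,-95,0],0]]'
python3 - <<'E'
from h import *
img,K,T,o=view("wrist"); cv2.imwrite("pics/w8.png",img[:,:,::-1])
print(yaw(o),o["eef_pos"],o["joint_positions"],o["clock"])
E
```

```text
clock: 12.48
eef_pos: [0.511, -0.0713, 0.2124]
tcp_rot: [-0.165, 0.986, -0.001, 0.003]
force: [0.3, 0.3, -1.9]
finger_gap: 0.159
grasp_force: 58.7
clock: 13.1
eef_pos: [0.4943, -0.1756, 0.2092]
tcp_rot: [-0.164, 0.986, 0.0, 0.0]
force: [0.5, 0.3, 0.2]
finger_gap: 0.162
grasp_force: 58.7
[-161.1, 108.9] [ 0.49432822 -0.17560505  0.20919914] [ 1.40171415  0.52140111 -1.4198633   1.84794967  0.5437512   1.25582829
  1.72023854] 13.1
```

View pics/w8.png

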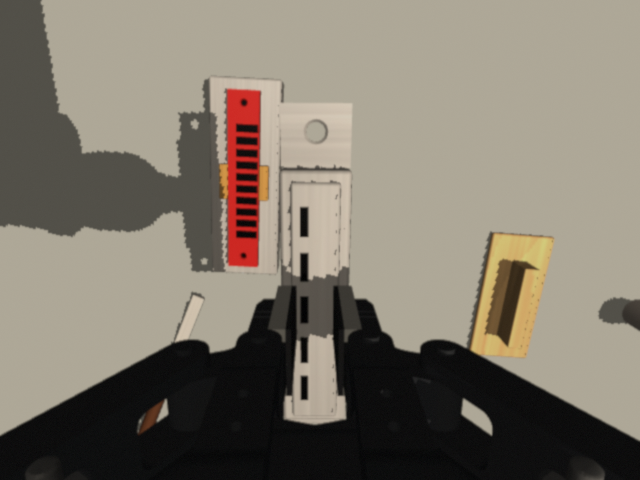

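Picture w8: the comb is at left, with threaded holes at about (243,102) and (243,256). The cover is still held, with its ear hole at (316,131).

```bash
cat > fin.py <<'E'
from holes import *
def comb(uvs):
    img,K,T,o=view("wrist"); P=[]
    for uv in uvs:
        c,a=hole(img,uv,7); P.append(ray(c,K,T,.033)[0]); print(c.round(1),a,P[-1].round(4))
    P=np.array(P); d=P[0]-P[1]; m=P.mean(0)
    print("len",np.linalg.norm(d).round(4),"ang",np.degrees(np.arctan2(d[1],d[0])).round(2),"mid",m.round(4),"yaw",yaw(o),"tcp",o["eef_pos"].round(4))
    c,a=hole(img,(316,131),22); tz=o["eef_pos"][2]
    Rm=R.from_quat(o["tcp_rot"]).as_matrix()
    for zt in (.011,.014,.017): print("ear hole px",c.round(1),a,"zt",zt,"tool xy",(1000*Rm.T@(ray(c,K,T,tz+zt)[0]-o["eef_pos"])).round(1))
    print("to mid",totool(m-o["eef_pos"],o))
    return m,o
E
python3 -c "
from fin import *
comb([(243,102),(243,256)])"
```

```text
[242.9 101.4] 58 [ 0.43   -0.2586  0.033 ]
[242.3 254.6] 42 [ 0.5544 -0.2226  0.033 ]
len 0.1295 ang -163.86 mid [ 0.4922 -0.2406  0.033 ] yaw [-161.01, 108.99] tcp [ 0.4944 -0.1748  0.2093]
ear hole px [318.7 130.8] 509 zt 0.011 tool xy [ 66.5   1.1 -11. ]
ear hole px [318.7 130.8] 509 zt 0.014 tool xy [ 66.5   1.1 -14. ]
ear hole px [318.7 130.8] 509 zt 0.017 tool xy [ 66.5   1.  -17. ]
to mid [ 23.6 -61.5 176.2]
```

```bash
python3 -m creep '[[255,[5,-15,25],1],[255,[10,-30,50],2],[255,[16,-46,80],2.8],[255,[22,-62,109],2.8],[255,[22,-62,109],2.8]]';  python3 -m creep '[[255,[0,0,0],0],[255,[0,0,0],0],[255,[0,0,0],0],[255,[0,0,0],0],[255,[0,0,0],0]]'
python3 - <<'E'
from h import *
img,K,T,o=view("wrist"); cv2.imwrite("pics/w9.png",img[:,:,::-1])
print(yaw(o),o["eef_pos"],o["joint_positions"],o["clock"])
im2=cv2.resize(img[85:205,260:380],(600,600),interpolation=cv2.INTER_CUBIC); cv2.imwrite("pics/w9c.png",im2[:,:,::-1])
E
```

```text
clock: 13.82
eef_pos: [0.4917, -0.2418, 0.0978]
tcp_rot: [-0.14, 0.99, 0.001, -0.002]
force: [0.1, 0.3, -1.0]
finger_gap: 0.16
grasp_force: 58.7
clock: 14.45
eef_pos: [0.4937, -0.2421, 0.1001]
tcp_rot: [-0.14, 0.99, -0.0, 0.0]
force: [0.0, 0.6, -1.0]
finger_gap: 0.161
grasp_force: 58.8
[-163.91, 106.09] [ 0.49365541 -0.24206132  0.10006541] [ 1.33886886  0.66323651 -1.2242152   1.88819223  0.7032399   1.10987203
  1.68900926] 14.45
```

View pics/w9c.png

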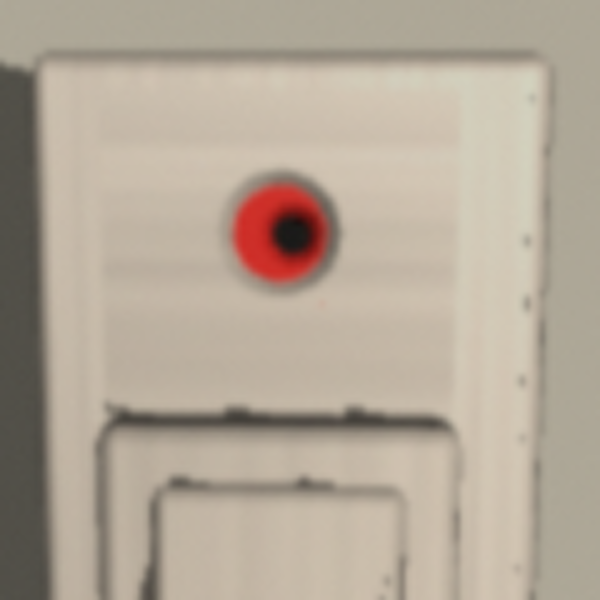

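Crop w9c: through the ear hole (red disc centred at full-frame px (316.4,131.6)) the threaded hole shows at (318.6,131.8). The two are nearly aligned.

Run:
```python
from h import *
img,K,T,o=view("wrist")
z=o["eef_pos"][2]+.0155
c=ray((318.6,131.8),K,T,.033)[0]; e=ray((316.4,131.6),K,T,z)[0]
d=c-e; d[2]=0
Rm=R.from_quat(o["tcp_rot"]).as_matrix()
print("ear tool",(1000*Rm.T@(e-o["eef_pos"])).round(1),"comb tool",(1000*Rm.T@(c-o["eef_pos"])).round(1),"shift",totool(d,o))
t,Kt,Tt,_=view("top"); s,Ks,Ts,_=view("scene")
cv2.imwrite("pics/s10.png",cv2.resize(s[150:290,170:330],(640,560),interpolation=cv2.INTER_CUBIC)[:,:,::-1])
```

```text
ear tool [ 66.2   0.1 -15.5] comb tool [65.5  1.7 67. ] shift [-0.7  1.6 -0. ]
```

View pics/s10.png

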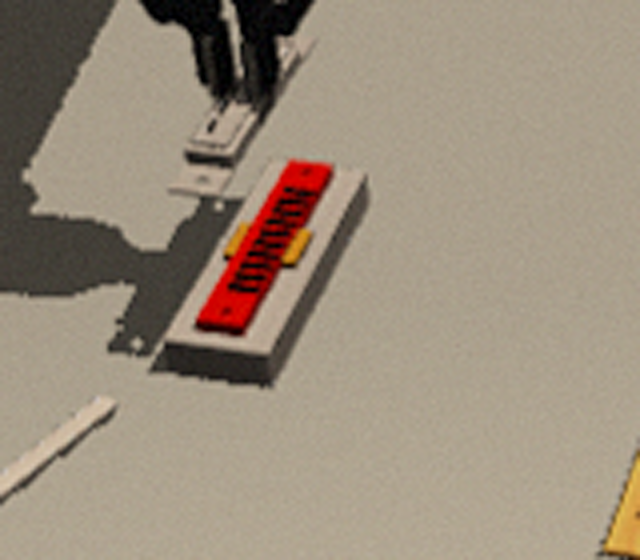

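Scene crop s10: the cover hangs over the block, with its near ear hole at full-frame px (221.3,194.8). Check level against the prediction, then descend.

```bash
python3 -m creep '[[255,[-0.7,1.6,12],0],[255,[-0.7,1.6,26],0],[255,[-0.7,1.6,40],0],[255,[-0.7,1.6,52],0],[255,[-0.7,1.6,56],0]]' ; python3 -m creep '[[255,[0,0,0],0],[255,[0,0,0],0],[255,[0,0,0],0],[255,[0,0,0],0],[255,[0,0,0],0]]'
python3 - <<'E'
from h import *
s,Ks,Ts,o=view("scene")
Rm=R.from_quat(o["tcp_rot"]).as_matrix()
p0=np.array([.49366,-.24206,.1001])
for x in (-63.8,66.2): print("pred at z.10",x,proj(p0+Rm@np.array([x,0,-15.5])/1000,Ks,Ts).round(1))
for x in (-63.8,66.2): print("pred now",x,proj(o["eef_pos"]+Rm@np.array([x,0,-15.5])/1000,Ks,Ts).round(1))
img,K,T,o=view("wrist")
print(yaw(o),o["eef_pos"],o["force"],o["joint_positions"],o["clock"])
a=cv2.resize(img[100:165,280:350],(400,371),interpolation=cv2.INTER_CUBIC); b=cv2.resize(s[160:260,190:290],(371,371),interpolation=cv2.INTER_CUBIC)
cv2.imwrite("pics/f11.png",np.hstack([a,b])[:,:,::-1])
E
```

```text
clock: 15.28
eef_pos: [0.493, -0.24, 0.0425]
tcp_rot: [-0.14, 0.99, 0.001, -0.001]
force: [-0.5, -0.1, -0.6]
finger_gap: 0.164
grasp_force: 58.8
clock: 15.9
eef_pos: [0.4939, -0.2404, 0.0441]
tcp_rot: [-0.14, 0.99, -0.0, 0.0]
force: [-0.2, 0.4, 0.4]
finger_gap: 0.162
grasp_force: 58.8
pred at z.10 -63.8 [[220.1 195.2]]
pred at z.10 66.2 [[241.4 161.5]]
pred now -63.8 [[224.4 217.4]]
pred now 66.2 [[244.8 183. ]]
[-163.91, 106.09] [ 0.49386575 -0.2403562   0.04398727] [-0.17638115  0.38549459 -1.03178962] [ 1.27864113  0.72670694 -1.14326078  1.92055677  0.78301887  1.02978891
  1.63339411] 15.95
```

View pics/f11.png

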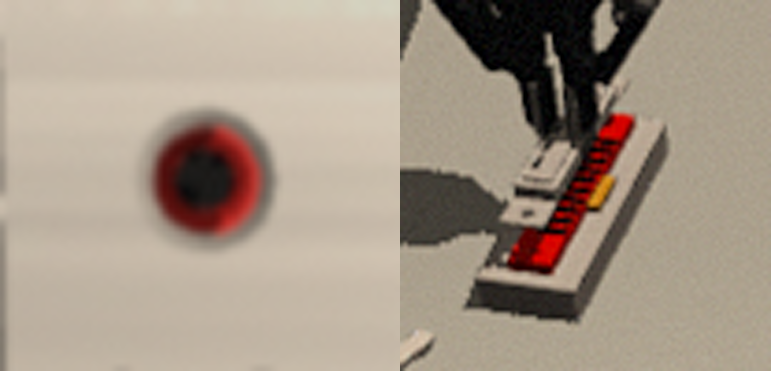

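The threaded hole is centred inside the near ear hole. The far ear hole matches its predicted pixel, so the cover is level, about 25 mm above the comb, and both holes are within about 1 mm. Handing in.

```bash
python3 -c "
from workcell import bot
print(bot.finish_job())"
```

```text
the job is handed in; nothing more can be done
None
```

I handed the job in at about 16 s of the 50 s. The tube stands released in its socket with its mark about 2° off the window, and the cover is held level about 25 mm above the comb with both holes within about 1 mm by my measurements; no verdict was returned.

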